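# Take the T-handled clamp plug out of the punch holder and put it in its rack

## Task

Unscrew the T-handled plug from the side of the steel punch holder, draw it straight out once the thread lets go, lay it down on the cork mat and let go of it. Then take it again by its bare shank on the thread side, and lay it in the wooden rack: handle bar down in the narrow slot, shank through the channel and resting level, thread end on the far support. Leave the other things on the bench where they are.

Things in the scene. Friction and masses are not known exactly. Their poses are not given: they have to be found in the camera images.
- holder: Fixed steel punch holder: block 68 wide (own x; 116 up to height 65), 110 deep (y), 145 mm high on a plate 180 wide, 14 high that does not stand out in front. Origin under its middle on the bench; front face at own y = -50 mm. A square punch stands on its top, 85 mm behind the front face, 63 mm high.
- port (a point): Centre of the round threaded port's mouth in the holder's upright front face, 115 mm above the bench; a ring 59 mm across stands 3 mm out round it. Own +y points level into the block along the port's axis, z up. Right-hand thread: turn anticlockwise seen from the handle (the bar's end on the +x side goes up, over the top, down to -x).
- thread_mouth (a point): First thread inside the port, 22 mm deep on its axis; axes as port. Coarse two-start thread: 24 mm of travel per turn, 3 mm end play, turns with 0.1 to 0.4 N m; stays where left, cannot be pulled out. Lets go after about 150 degrees (10 mm out); turning on does no harm. The nose then still sits 72 mm deep, held up by the hole with under 1 mm play; draw it straight out along -y, 80 mm more to be clear.
- plug_mid (a point): Point on the axis of the steel T-handled plug (0.28 to 0.54 kg); at the start at the port's mouth. Own y: axis from handle to nose, x: along the bar. Shank 28 mm thick from y = -40 to +82 mm; neck -40 to 0 bare at the start, with the bar level. Smooth from 0 to 28, thread 28 to 48 (39 across two lugs at y = 38, on +x and -x). Lying flat, its axis is about 15 mm up.
- plug_bar (a point): Middle of the plug's handle bar, on its axis at y = -50 mm of plug_mid: round bar 12 mm thick, 156 mm long over all, along own x, square to the axis, with a 24 mm ball knob at each end (centres 66 mm from the axis). A ball pinched with the hand kept upright swivels in the fingers, but slips out after 1 to 1.5 rad: take it again. It passes through a hub 32 mm thick (10 mm to either side along y).
- mat_top (a point): Centre of the top of a cork mat 170 (own x) by 180 (own y) by 4 mm thick, fixed on the bench.
- rack_rest (a point): Where plug_mid comes to lie in the fixed wooden rack (180 x 163 mm, walls 45 high), 34 mm above the bench, plug's y along rack's y. From y = -31 to 0 a solid block with a channel 40 wide, floor at height 20, too narrow for fingers. Beyond y = 0 open, floor at height 6, and a nose support at y = 46 to 66, 60 wide, top at height 20. Hold the shank at y = +20 to lay it in.
- rack_slot (a point): Middle of the rack's slot for the bar, 50 mm to -y of rack_rest, same height and axes. The slot is 38 mm wide (y), 168 mm long (x), floor 6 and walls 45 mm above the bench: too narrow for fingers round the bar.
There are look-alikes about, which are no part of the job. Of the things like the part that bears mat_top, leave any that is green; of the rest the larger one is meant.

How it is judged (in metres and radians):
On the way, in this order (a step that is already met when the one before it is completed fails the run):
1. the plug is turned out: backed 13 mm or more out of the port, its nose still in the hole and in line with it (y of plug_mid in the frame of port between -0.078 and -0.013 m and x of plug_mid in the frame of port between -0.012 and 0.012 m and angle between the y axis of plug_mid and the y axis of port, either way round below 0.2 rad), for 0.1 s.
2. the plug lies on the cork mat, let go and at rest (x of plug_mid in the frame of mat_top between -0.085 and 0.085 m and y of plug_mid in the frame of mat_top between -0.09 and 0.09 m and z of plug_mid in the frame of mat_top between 0 and 0.03 m and linear speed of plug below 0.02 m/s and contact force between the fingers and plug below 0.1 N), for 0.3 s.
At the end, for the whole second after the job is handed in: The plug lies level in the rack, let go and at rest: bar in the narrow slot (40 to 60 mm to the handle side of rack_rest), plug_mid within 12 mm of the rack's middle line and 8 mm of rack_rest's height, plug_bar within 12 mm of that height, axis within 0.2 rad of the rack's y (x of plug_mid in the frame of rack_rest between -0.012 and 0.012 m and y of plug_bar in the frame of rack_rest between -0.06 and -0.04 m and z of plug_mid in the frame of rack_rest between -0.008 and 0.008 m and angle between the y axis of plug_mid and the y axis of rack_rest, either way round below 0.2 rad and z of plug_bar in the frame of rack_rest between -0.012 and 0.012 m and linear speed of plug below 0.02 m/s and contact force between the fingers and plug below 0.1 N); the robot touches nothing.
It fails at once if the doming block is moved more than 30 mm (distance of doming_block from where it was at the start of the episode above 0.03 m).
It fails at once if the punch box is moved more than 30 mm (distance of punch_box from where it was at the start of the episode above 0.03 m).
It fails at once if the brass discs is moved more than 30 mm (distance of brass_discs from where it was at the start of the episode above 0.03 m).
It fails at once if the hammer is moved more than 30 mm (distance of hammer from where it was at the start of the episode above 0.03 m).
It also fails if it takes over 64 s, if anything falls off the work surface, if the arm or the gripper's body presses on something with over 40 N, if the wrist force passes 120 N, or if a joint passes its speed limit or range.

## Robot

A 6-joint arm with a two-finger parallel gripper is mounted at the origin on the work surface. World frame = base frame: x ahead of the robot, y to its left, z up, the work surface at z = 0. Lengths are in m, angles in degrees, forces in N, time in s.
With the tool pointing down it reaches from about 0.375 to 0.9 m from the base axis. Payload 3.1 kg.
Tool frame: the origin (TCP) lies on the centre line of the jaws, within the pads' length; the fingertips stand 14 mm ahead of it and the grasp point (between the pads) lies 5 mm behind it; y points along the fingers, x is the direction in which the jaws open and shut, and the axes are right-handed (so a half turn about y gives the same grasp; the last joint's range is limited). The gripper opens to 87 mm and grips with 3 to 60 N. Pads are 19 mm wide; open, the fingers measure 117 mm over their backs; the gripper's body (75 mm by 190 mm) begins 51 mm behind the grasp point.
Start: joints at [55.204, 30.224, 82.088, -0, 67.689, -10.227], TCP at [0.26, 0.568, 0.237] pointing down, gripper open.
Joint ranges: [-176.69, 176.69], [-43.24, 126.21], [12.49, 139.97], [-82, 262], [0, 151.66], [-163.58, 163.58]. Speed limits (degrees/s): [159.86, 159.86, 180, 180, 180, 180].

## Interface

Orientations are given as a 3x3 rotation matrix whose columns are the frame's x, y, z axes.
In Python, from rig import bot gives the robot as it stands.
- The arm moves only by the tool jog_arm, never from a script. Its argument "rows" is a list that holds one entry, the list of rows, each a list of 6 numbers: the shift along the tool's x, y, z in m, then the turn, a rotation vector about the tool's x, y, z in degrees. A call has 1 to 8 rows; each row shifts and turns the commanded pose from where the row before left it, along the tool's axes as they then stand; what a row does not reach is not made up. A row lasts 1/10 s, in which the tool goes at most 50 mm and 8.59 degrees, less where a joint would pass 70% of its speed; a pose out of reach is approached as far as the arm can. A call is refused whole if a number of a shift passes 0.05 or a number of a turn 8.59, either way. A call with a gripper value outside its range is refused whole. "jaw" is the finger opening in m, from 0 to 0.087, set as the call begins (left out, the last holds). The fingers move at their own pace and stop on an object; the grip force is fixed at half the most. Time passes only in rows, so rows that do not move let the fingers close. It gives the time, the measured TCP pose, the force and the opening at its end, in the units of the state.
- bot.read_state(): the state, without advancing time (a new reading comes with each control period).
- bot.capture(name): name is "scene" or "top" or "wrist"; returns (picture, depth): 480x640x3 uint8, red, green, blue; 480x640 float32, m along the optical axis (not along the pixel's ray), 0 where there is no reading.
- bot.camera_params(name): a dict with "fov_y" (degrees; the focal length in pixels is half the picture's height over the tangent of half this angle, whatever the lens; pixels are square), "cx", "cy" (the principal point, pixels), "xyz" and "attitude" of the camera in the world. Camera axes: x right, y down, z forward; pixel columns grow to the right and rows downward; lengths in m; the calibration is good to about 2 mm. A picture is of the moment at which its call begins: read the wrist's pose just before it. camera_params takes no time and is no camera call; for the wrist camera it gives the pose at the moment of the call.
- bot.hand_in(): hands the job in, once; it reports no verdict.
Trained networks look in the newest picture that a camera, given by its name, has taken for a name from the list of things; names that differ only in an ending like _2 or _b are one class to them, and where a whole thing is asked for, a point or a joint stands for the part that bears it (a point fixed in the world has none). Each returns a list of dicts, best first, with "conf" (0 to 1); they miss things now and then, are a little off and sometimes report something else, mostly with a low value. They report only what shows in the picture. A call takes as long as a camera call. They do not tell look-alikes from the thing itself.
- bot.silhouettes(camera, target): "mask" (480x640 bool, what is visible of it).
- bot.landmark_of(camera, target): "xyz" ([x, y, z] in m, in world coordinates, good to about 4 mm: a listed point, or the origin of a listed thing).
The state is a dict: "time_s": time; "joint_positions": joint angles; "qvel": joint speeds; "tau": joint torques, N m; "position": TCP position; "tcp_rot": TCP orientation; "force": force on the tool from outside, world axes, zero at the start; "moment": the same for the moment, N m; "opening": opening from 0.0 (shut) to 1.0 (fully open).
Only numpy, scipy, OpenCV 4.12 (cv2) and the standard library are available. Lean on these libraries where they do the work, as an engineer would, in place of code of your own. Each camera call takes 0.05 s, during which the arm holds its last target. There are 200 camera calls.

## Working session

There is one attempt and no reset: what is moved stays moved. The work goes in short steps, Python scripts to look and compute and a tool call to move; the robot and the scene stay as the last step left them, time stands still between calls to the robot, and variables do not carry over. Pictures are saved under pics/ and viewed, about 8 in all and at most 12, crops included, and the job is handed in when it is done.

Besides the shell and the picture viewer there is one more tool, called as a command line: name --argument value ..., lists and objects as JSON in quotes. jog_arm: Moves the arm, as the interface text tells. Its arguments: {"type":"object","properties":{"rows":{"type":"array","items":{"type":"array","items":{"type":"array","items":{"type":"number"}}}},"jaw":{"type":"number"}},"required":["rows"]}

```bash
ls; mkdir -p pics; cat > h.py <<'E'
import numpy as np, cv2
from rig import bot
def K(n):
    p=bot.camera_params(n); f=240/np.tan(np.radians(p['fov_y'])/2); return p,f
def world(n,u,v,d,p=None):
    q,f=K(n); p=p or q
    c=np.stack([(u-p['cx'])/f*d,(v-p['cy'])/f*d,d],-1)
    return c@np.array(p['attitude']).T+np.array(p['xyz'])
def proj(n,X):
    p,f=K(n); c=(np.array(X)-p['xyz'])@np.array(p['attitude']); return c[...,0]/c[...,2]*f+p['cx'],c[...,1]/c[...,2]*f+p['cy']
def cap(n,fn=None):
    im,d=bot.capture(n)
    if fn: cv2.imwrite('pics/'+fn,im[...,::-1])
    return im,d
E
python3 - <<'E'
from h import *
np.set_printoptions(precision=4,suppress=True)
print(bot.read_state())
for n in ['scene','top']:
    print(n,{k:(v if np.isscalar(v) else np.array(v).tolist()) for k,v in bot.camera_params(n).items()})
    im,d=cap(n,n+'0.png')
    for t in ['holder','port','plug_mid','plug_bar','mat_top','rack_rest','rack_slot']:
        r=bot.landmark_of(n,t); print(t,[(np.round(x['xyz'],4).tolist(),round(x['conf'],2)) for x in r])
a=cv2.imread('pics/scene0.png');
E
```

```text
pics
{'time_s': 0.0, 'joint_positions': array([ 55.2045,  30.2787,  82.1576,  -0.0012,  67.6882, -10.2257]), 'qvel': array([-0.0429, -0.028 ,  0.0906,  0.0596,  0.008 ,  0.056 ]), 'tau': array([ -0.0004, -44.0043, -17.6591,   0.0633,   0.0583,  -0.0002]), 'position': array([0.2594, 0.5678, 0.2356]), 'tcp_rot': array([[ 0.4158, -0.0012, -0.9095],
       [ 0.9095, -0.0018,  0.4158],
       [-0.0021, -1.    ,  0.0004]]), 'force': array([ 0.1622, -0.0351,  0.0525]), 'moment': array([-0.0467, -0.0201,  0.0323]), 'opening': 0.998625021515483}
scene {'fov_y': 54.528728058631145, 'cx': 328.84405129282584, 'cy': 239.43311798648742, 'xyz': [0.8656523689978183, 0.5593020661526773, 0.9109466586008986], 'attitude': [[-0.7672952904158336, 0.48289555768172554, -0.42198319596512046], [0.6412779727465884, 0.573114745954744, -0.5101980494271375], [-0.00452757945352523, -0.6620810889464258, -0.7494185297174119]]}
holder [([0.4966, 0.2562, -0.0015], 0.68)]
port [([0.5031, 0.2086, 0.1149], 0.62)]
plug_mid [([0.5037, 0.207, 0.1144], 0.6)]
plug_bar [([0.5143, 0.1518, 0.1098], 0.68)]
mat_top [([0.187, 0.345
[... 217 characters left out ...]
': 321.5472736117577, 'cy': 241.1552216209309, 'xyz': [0.1554346153578257, -0.006030033014329159, 1.3598864984160686], 'attitude': [[0.019803797694139, -0.9845937030961346, 0.17373269531187913], [-0.9996196911452668, -0.022834285069122103, -0.015461840124100025], [0.01919069231504644, -0.1733604200756986, -0.984671458954532]]}
holder [([0.4944, 0.2558, -0.0016], 0.85)]
port [([0.4974, 0.2062, 0.1091], 0.55)]
plug_mid [([0.5046, 0.2032, 0.1136], 0.74)]
plug_bar [([0.5096, 0.1597, 0.1144], 0.7)]
mat_top [([0.1823, 0.3437, 0.0061], 0.94), ([0.5387, -0.0697, 0.0044], 0.8), ([0.2761, -0.3556, 0.0052], 0.61)]
rack_rest [([0.4927, -0.3027, 0.0324], 0.67)]
rack_slot [([0.49, -0.3594, 0.0335], 0.83)]
```

View pics/scene0.png

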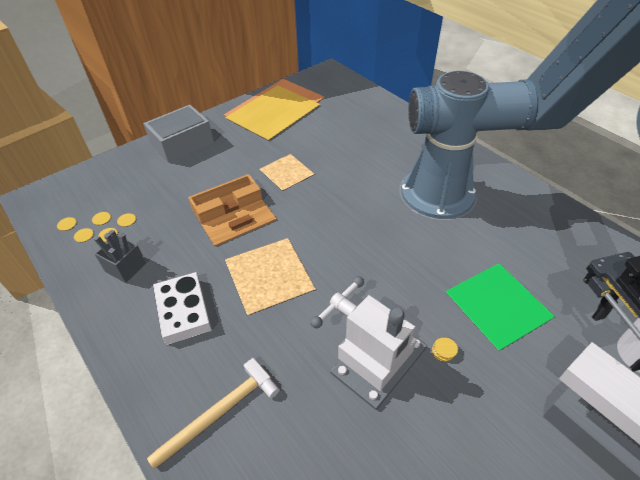

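View pics/top0.png

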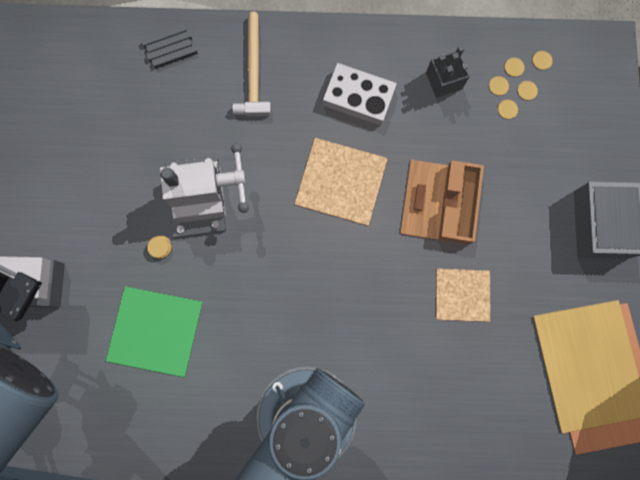

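Candidates for the mat (scene pixels) are green at (500,305), large cork at (270,275) and small cork at (287,171). I choose the large cork, at about (0.538,-0.07). There is only one plug, at (340,303), and one rack, at (232,208). Next I refine the yaws with depth.

```bash
python3 - <<'E'
from h import *
np.set_printoptions(precision=4,suppress=True)
vv,uu=np.mgrid[:480,:640]
for n in ['scene','top']:
    im,d=cap(n); W=world(n,uu,vv,d)
    def pts(t,lo,hi,near=None):
        r=bot.silhouettes(n,t)
        for x in r:
            m=x['mask']&(d>0); P=W[m]
            if near is None or np.hypot(*(np.median(P,0)[:2]-near))<.08: break
        P=P[(P[:,2]>lo)&(P[:,2]<hi)]; return P
    for t,lo,hi,near in [('holder',.135,.155,None),('rack_rest',.037,.055,None),('mat_top',-.01,.015,(.538,-.07)),('plug_mid',.09,.16,None)]:
        P=pts(t,lo,hi,near)
        if len(P)<20: print(n,t,len(P)); continue
        (c,s,a)=cv2.minAreaRect((P[:,:2]*1000).astype(np.float32))
        print(n,t,len(P),'c',np.array(c),'size',np.array(s),'ang',round(a,2),'z',np.median(P[:,2]),P[:,2].max())
        if t=='plug_mid':
            # bar ends: split along x
            for k in ['lo','hi']:
                e=P[:,0].min() if k=='lo' else P[:,0].max()
                Q=P[abs(P[:,0]-e)<.024]; print('  ball',k,e,(Q[:,:2].min(0)+Q[:,:2].max(0))/2,Q.mean(0),Q[:,2].max())
# close crop on wanted things
im,_=cap('scene'); c=im[160:400,180:440]; cv2.imwrite('pics/crop.png',cv2.resize(c[...,::-1],None,fx=3,fy=2.5)[:600,:780])
E
```

```text
scene holder 1695 c [494.3022 258.7364] size [ 70.8969 113.417 ] ang 8.95 z 0.14482042767426195 0.1545326901645947
scene rack_rest 797 c [ 488.6209 -344.4814] size [ 82.0758 179.6373] ang 81.67 z 0.04433001263460479 0.04999144096216723
scene mat_top 4166 c [537.1539 -70.6511] size [188.146  174.5694] ang 74.62 z 0.003993509987858412 0.00996518074112207
scene plug_mid 744 c [508.6806 174.8577] size [154.3068  57.5946] ang 7.89 z 0.11942069046980297 0.14143638529821878
  ball lo 0.4349643075315057 [0.4468 0.1476] [0.4476 0.1489 0.1181] 0.12507199281360804
  ball hi 0.5875532025648258 [0.5756 0.1678] [0.5772 0.169  0.119 ] 0.12526831939876826
top holder 1515 c [494.7239 257.3602] size [ 71.9532 113.4923] ang 8.94 z 0.14420075319594106 0.1545152507004337
top rack_rest 1242 c [ 489.2375 -345.4854] size [ 77.8118 182.6495] ang 82.12 z 0.04483359678404231 0.05310181904338451
top mat_top 5234 c [540.1362 -70.1924] size [179.948  173.9373] ang 75.67 z 0.0038886366284605067 0.013167975384710484
top plug_mid 738 c [506.4422 172.777 ] size [151.397   60.2654] ang 8.83 z 0.12030648685911405 0.13227067953582927
  ball lo 0.4342294730724876 [0.4462 0.1436] [0.445  0.1433 0.1184] 0.12513321318974202
  ball hi 0.5845423928390041 [0.5727 0.1639] [0.5719 0.1635 0.1198] 0.12834229400818176
```

View pics/crop.png

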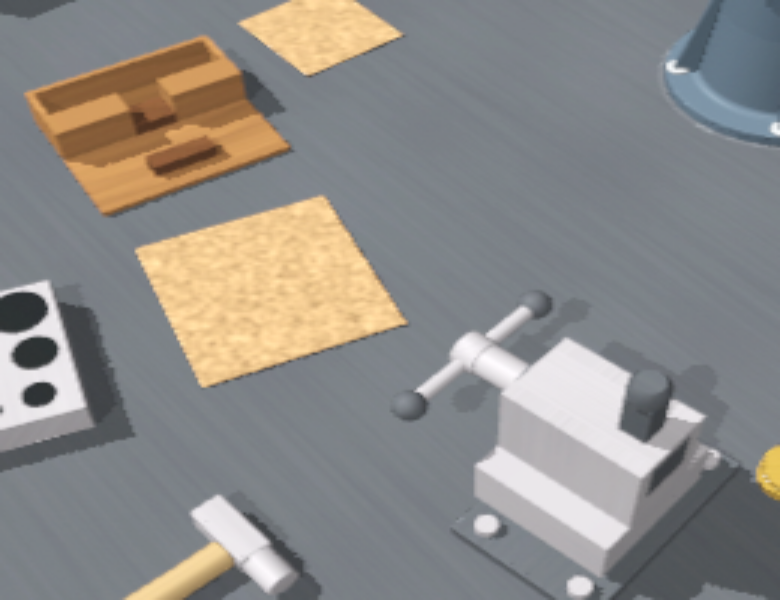

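The crop shows the plug (hub at about (480,350), knobs at (408,405) and (537,302)), the large cork mat (270,290) and the rack (160,130), which confirms the choices. Masks, landmarks and sizes agree:
- **Port:** about (0.503,0.204), yaw 8.9°.
- **+x ball:** about (0.576,0.165,0.115).
- **rack_rest:** about (0.494,-0.305), yaw -8°.

```bash
cat >> h.py <<'E'
from scipy.spatial.transform import Rotation as Ro
def Rt(yaw): 
    c,s=np.cos(np.radians(yaw)),np.sin(np.radians(yaw)); return np.array([[c,0,-s],[s,0,c],[0,-1,0]])
def plan(segs,p=None,R=None):
    """segs: list of (xyz,yaw,nrows)"""
    s=bot.read_state(); p=s['position'] if p is None else np.array(p); R=s['tcp_rot'] if R is None else R
    out=[]
    for q,yaw,n in segs:
        q=np.array(q); d=(Ro.from_matrix(R).inv()*Ro.from_matrix(Rt(yaw))).as_rotvec()
        for i in range(n):
            Ri=R@Ro.from_rotvec(d*i/n).as_matrix(); sh=Ri.T@(q-p)/n
            out.append([round(float(x),4) for x in sh]+[round(float(x),2) for x in np.degrees(d)/n])
        p=q; R=Rt(yaw)
    for i in range(0,len(out),8): print(out[i:i+8])
def st():
    s=bot.read_state(); print(round(s['time_s'],2),s['position'].round(4),'yaw',np.degrees(np.arctan2(s['tcp_rot'][1,0],s['tcp_rot'][0,0])).round(2),'F',s['force'].round(1),'op',round(s['opening']*87,1),'J',s['joint_positions'].round(1))
E
python3 -c "
from h import *
plan([((.29,.53,.28),80,2),((.576,.165,.28),98.9,12),((.576,.165,.16),98.9,4)],p=(.26,.568,.237),R=Rt(65.43))"
```

```text
[[-0.011, -0.0215, -0.0215, 0.0, -7.28, 0.0], [-0.0137, -0.0215, -0.02, 0.0, -7.28, 0.0], [-0.0258, 0.0, -0.0288, 0.0, -1.58, 0.0], [-0.0266, 0.0, -0.028, 0.0, -1.58, 0.0], [-0.0274, 0.0, -0.0273, 0.0, -1.58, 0.0], [-0.0281, 0.0, -0.0265, 0.0, -1.58, 0.0], [-0.0288, 0.0, -0.0257, 0.0, -1.58, 0.0], [-0.0295, 0.0, -0.0249, 0.0, -1.58, 0.0]]
[[-0.0302, 0.0, -0.0241, 0.0, -1.58, 0.0], [-0.0308, 0.0, -0.0233, 0.0, -1.58, 0.0], [-0.0315, 0.0, -0.0224, 0.0, -1.58, 0.0], [-0.0321, 0.0, -0.0216, 0.0, -1.58, 0.0], [-0.0327, 0.0, -0.0207, 0.0, -1.58, 0.0], [-0.0332, 0.0, -0.0198, 0.0, -1.58, 0.0], [0.0, 0.03, 0.0, 0.0, 0.0, 0.0], [0.0, 0.03, 0.0, 0.0, 0.0, 0.0]]
[[0.0, 0.03, 0.0, 0.0, 0.0, 0.0], [0.0, 0.03, 0.0, 0.0, 0.0, 0.0]]
```

jog_arm --rows '[[[-0.011,-0.0215,-0.0215,0,-7.28,0],[-0.0137,-0.0215,-0.02,0,-7.28,0],[-0.0258,0,-0.0288,0,-1.58,0],[-0.0266,0,-0.028,0,-1.58,0],[-0.0274,0,-0.0273,0,-1.58,0],[-0.0281,0,-0.0265,0,-1.58,0],[-0.0288,0,-0.0257,0,-1.58,0],[-0.0295,0,-0.0249,0,-1.58,0]]]' --jaw 0.046

```text
time_s: 2.15
position: [0.4336, 0.3467, 0.2798]
tcp_rot: [[0.008, 0.0, -1.0], [1.0, 0.0, 0.008], [0.0, -1.0, -0.0]]
force: [-0.1, -0.4, 0.3]
opening: 0.532
```

jog_arm --rows '[[[-0.0302,0,-0.0241,0,-1.58,0],[-0.0308,0,-0.0233,0,-1.58,0],[-0.0315,0,-0.0224,0,-1.58,0],[-0.0321,0,-0.0216,0,-1.58,0],[-0.0327,0,-0.0207,0,-1.58,0],[-0.0332,0,-0.0198,0,-1.58,0],[0,0.03,0,0,0,0],[0,0.03,0,0,0,0]]]'

```text
time_s: 2.95
position: [0.5778, 0.1641, 0.2198]
tcp_rot: [[-0.153, 0.004, -0.988], [0.988, 0.0, -0.153], [-0.0, -1.0, -0.004]]
force: [-1.2, 0.1, -0.2]
opening: 0.524
```

```bash
python3 - <<'E'
from h import *
st(); im,d=cap('wrist','w1.png')
for t in ['plug_mid','plug_bar','port']:
    print(t,[(np.round(x['xyz'],4).tolist(),round(x['conf'],2)) for x in bot.landmark_of('wrist',t)])
s=bot.read_state(); P=s['position']; R=s['tcp_rot']
print('ball px',proj('wrist',[.576,.165,.115]),'grasp px',proj('wrist',P-R[:,1]*.005), 'axis pt 100 below',proj('wrist',P+R[:,1]*.1))
st()
E
```

```text
2.95 [0.5778 0.1641 0.2198] yaw 98.8 F [-1.2  0.1 -0.2] op 45.6 J [  5.2  29.4  86.9   0.   63.6 -93.6]
plug_mid [([0.5041, 0.2075, 0.1159], 0.68)]
plug_bar [([0.5059, 0.155, 0.1121], 0.83)]
port [([0.5024, 0.206, 0.1173], 0.71), ([0.5398, -0.0705, 0.0045], 0.4)]
ball px (np.float64(320.3083869989296), np.float64(235.45760021749217)) grasp px (np.float64(320.4803627651161), np.float64(322.6663320385848)) axis pt 100 below (np.float64(321.1720472546315), np.float64(237.408989292686))
3.15 [0.5759 0.1655 0.2195] yaw 98.96 F [0.9 0.1 0.8] op 46.1 J [  5.4  29.4  86.9  -0.   63.8 -93.6]
```

View pics/w1.png

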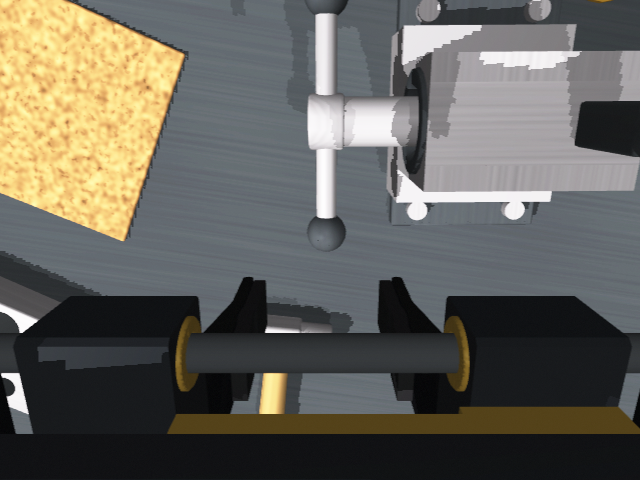

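Ball at (326,232) is about 6 px right and 3 px above the prediction, so I shift +3 mm along tool x and +2 mm along tool z, descend and pinch.

jog_arm --rows '[[[0.003,0.03,0.002,0,0,0],[0,0.03,0,0,0,0],[0,0.03,0,0,0,0],[0,0.0195,0,0,0,0],[0,0,0,0,0,0]]]'

```text
time_s: 3.65
position: [0.5729, 0.1685, 0.1093]
tcp_rot: [[-0.156, -0.002, -0.988], [0.988, -0.0, -0.156], [0.0, -1.0, 0.002]]
force: [-0.1, 0.7, -0.7]
opening: 0.531
```

jog_arm --rows '[[[0,0,0,0,0,0],[0,0,0,0,0,0],[0,0,0,0,0,0],[0,0,0,0,0,0]]]' --jaw 0.0

```text
time_s: 4.05
position: [0.575, 0.1679, 0.1115]
tcp_rot: [[-0.156, 0.004, -0.988], [0.988, -0.0, -0.156], [-0.001, -1.0, -0.004]]
force: [1.4, -1.7, -0.3]
opening: 0.257
```

```bash
python3 - <<'E'
from h import *
st()
th=np.radians(np.arange(0,181,9)); P=np.c_[66*np.cos(th),-24*np.degrees(th)/360,66*np.sin(th)]/1000
for i,d in enumerate(np.diff(P,axis=0)): print(9*i,[round(d[1],4),round(-d[2],4),round(-d[0],4)])
E
```

```text
4.05 [0.575  0.1679 0.1115] yaw 98.98 F [ 1.4 -1.7 -0.3] op 22.4 J [  5.6  37.5  92.   -0.1  50.2 -93.3]
0 [np.float64(-0.0006), np.float64(-0.0103), np.float64(0.0008)]
9 [np.float64(-0.0006), np.float64(-0.0101), np.float64(0.0024)]
18 [np.float64(-0.0006), np.float64(-0.0096), np.float64(0.004)]
27 [np.float64(-0.0006), np.float64(-0.0088), np.float64(0.0054)]
36 [np.float64(-0.0006), np.float64(-0.0079), np.float64(0.0067)]
45 [np.float64(-0.0006), np.float64(-0.0067), np.float64(0.0079)]
54 [np.float64(-0.0006), np.float64(-0.0054), np.float64(0.0088)]
63 [np.float64(-0.0006), np.float64(-0.004), np.float64(0.0096)]
72 [np.float64(-0.0006), np.float64(-0.0024), np.float64(0.0101)]
81 [np.float64(-0.0006), np.float64(-0.0008), np.float64(0.0103)]
90 [np.float64(-0.0006), np.float64(0.0008), np.float64(0.0103)]
99 [np.float64(-0.0006), np.float64(0.0024), np.float64(0.0101)]
108 [np.float64(-0.0006), np.float64(0.004), np.float64(0.0096)]
117 [np.float64(-0.0006), np.float64(0.0054), np.float64(0.0088)]
126 [np.float64(-0.0006), np.float64(0.0067), np.float64(0.0079)]
135 [np.float64(-0.0006), np.float64(0.0079), np.float64(0.0067)]
144 [np.float64(-0.0006), np.float64(0.0088), np.float64(0.0054)]
153 [np.float64(-0.0006), np.float64(0.0096), np.float64(0.004)]
162 [np.float64(-0.0006), np.float64(0.0101), np.float64(0.0024)]
171 [np.float64(-0.0006), np.float64(0.0103), np.float64(0.0008)]
```

jog_arm --rows '[[[-0.0006,-0.0103,0.0008,0,0,0],[-0.0006,-0.0101,0.0024,0,0,0],[-0.0006,-0.0096,0.004,0,0,0],[-0.0006,-0.0088,0.0054,0,0,0],[-0.0006,-0.0079,0.0067,0,0,0],[0,0,0,0,0,0]]]'

```text
time_s: 4.65
position: [0.5552, 0.1616, 0.1586]
tcp_rot: [[-0.156, 0.003, -0.988], [0.988, -0.001, -0.156], [-0.001, -1.0, -0.003]]
force: [4.7, -4.0, 1.2]
opening: 0.258
```

jog_arm --rows '[[[0,0,0,0,0,0],[0,0,0,0,0,0]]]' --jaw 0.034

```text
time_s: 4.85
position: [0.5533, 0.1626, 0.1565]
tcp_rot: [[-0.155, -0.004, -0.988], [0.988, 0.001, -0.155], [0.002, -1.0, 0.003]]
force: [-0.4, 0.0, -0.2]
opening: 0.347
```

jog_arm --rows '[[[0,0,0,0,0,0],[0,0,0,0,0,0],[0,0,0,0,0,0]]]' --jaw 0.0

```text
time_s: 5.15
position: [0.5547, 0.1619, 0.1565]
tcp_rot: [[-0.156, -0.001, -0.988], [0.988, -0.001, -0.156], [-0.001, -1.0, 0.001]]
force: [0.9, -2.8, 0.4]
opening: 0.254
```

```bash
python3 - <<'E'
from h import *
st(); im,d=cap('scene'); cv2.imwrite('pics/s2.png',cv2.resize(im[220:420,270:470,::-1],None,fx=3,fy=3))
for t in ['plug_mid','plug_bar']: print(t,[(np.round(x['xyz'],4).tolist(),round(x['conf'],2)) for x in bot.landmark_of('scene',t)])
E
```

```text
5.15 [0.5547 0.1619 0.1565] yaw 98.98 F [ 0.9 -2.8  0.4] op 22.1 J [  5.2  32.6  93.3  -0.1  54.2 -93.7]
plug_mid []
plug_bar [([0.5165, 0.1526, 0.1109], 0.64), ([0.4889, -0.3572, 0.0352], 0.16)]
```

View pics/s2.png

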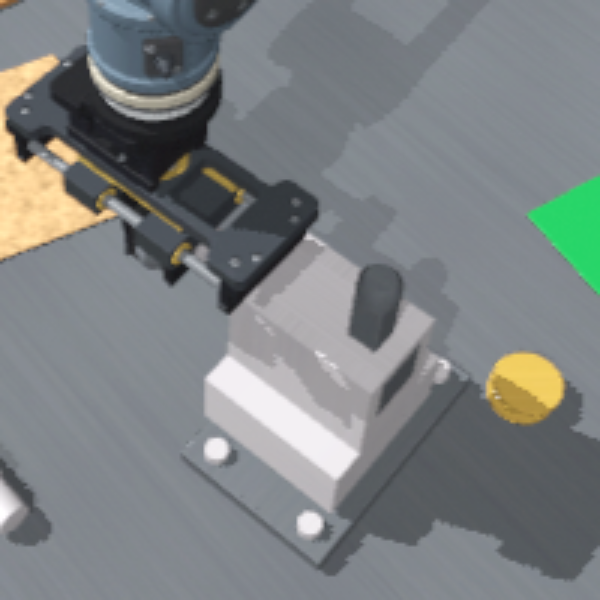

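The picture shows the gripper straddling the bar in front of the block, but the ball itself is hidden. The opening of 22 mm says it is held, so I continue.

jog_arm --rows '[[[-0.0006,-0.0067,0.0079,0,0,0],[-0.0006,-0.0054,0.0088,0,0,0],[-0.0006,-0.004,0.0096,0,0,0],[-0.0006,-0.0024,0.0101,0,0,0],[-0.0006,-0.0008,0.0103,0,0,0],[0,0,0,0,0,0]]]'

```text
time_s: 5.9
position: [0.508, 0.1511, 0.1772]
tcp_rot: [[-0.156, 0.001, -0.988], [0.988, -0.001, -0.156], [-0.001, -1.0, -0.001]]
force: [0.9, -5.1, 2.5]
opening: 0.253
```

jog_arm --rows '[[[0,0,0,0,0,0],[0,0,0,0,0,0]]]' --jaw 0.034

```text
time_s: 6.1
position: [0.5074, 0.1523, 0.176]
tcp_rot: [[-0.155, -0.003, -0.988], [0.988, 0.001, -0.155], [0.001, -1.0, 0.003]]
force: [-0.0, -0.3, 0.5]
opening: 0.35
```

jog_arm --rows '[[[0,0,0,0,0,0],[0,0,0,0,0,0],[0,0,0,0,0,0]]]' --jaw 0.0

```text
time_s: 6.4
position: [0.51, 0.1506, 0.1765]
tcp_rot: [[-0.157, 0.002, -0.988], [0.988, -0.003, -0.157], [-0.003, -1.0, -0.001]]
force: [1.0, -6.2, 3.1]
opening: 0.248
```

jog_arm --rows '[[[-0.0006,0.0008,0.0103,0,0,0],[-0.0006,0.0024,0.0101,0,0,0],[-0.0006,0.004,0.0096,0,0,0],[-0.0006,0.0054,0.0088,0,0,0],[-0.0006,0.0067,0.0079,0,0,0],[0,0,0,0,0,0]]]'

```text
time_s: 7.0
position: [0.4605, 0.1419, 0.1556]
tcp_rot: [[-0.155, -0.006, -0.988], [0.988, 0.0, -0.155], [0.001, -1.0, 0.006]]
force: [-0.2, 0.5, -0.6]
opening: 0.025
```

```bash
python3 - <<'E'
from h import *
st(); im,d=cap('top')
for t in ['plug_mid','plug_bar']: print(t,[(np.round(x['xyz'],4).tolist(),round(x['conf'],2)) for x in bot.landmark_of('top',t)])
E
```

```text
7.0 [0.4605 0.1419 0.1556] yaw 98.93 F [-0.2  0.5 -0.6] op 2.1 J [ 3.800e+00  2.670e+01  1.067e+02  1.000e-01  4.690e+01 -9.520e+01]
plug_mid []
plug_bar []
```

The ball slipped out in the third segment. I back off and look.

jog_arm --rows '[[[-0.01,-0.02,0.03,0,0,0],[-0.01,-0.04,0.03,0,0,0],[0,-0.045,0.01,0,0,0],[0,0,0,0,0,0]]]' --jaw 0.046

```text
time_s: 7.55
position: [0.4001, 0.1114, 0.2655]
tcp_rot: [[-0.156, 0.01, -0.988], [0.988, 0.0, -0.156], [-0.001, -1.0, -0.01]]
force: [1.1, -0.7, 0.0]
opening: 0.281
```

```bash
python3 - <<'E'
from h import *
st(); im,d=cap('wrist'); P,f=K('wrist')
def lm(n):
  for t in ['plug_mid','plug_bar','port']: print(n,t,[(np.round(x['xyz'],4).tolist(),round(x['conf'],2)) for x in bot.landmark_of(n,t)])
lm('wrist'); im2,d2=cap('scene'); lm('scene')
vv,uu=np.mgrid[:480,:640]
for n,dd in [('wrist',d),('scene',d2)]:
    r=bot.silhouettes(n,'plug_mid')
    if r:
        m=r[0]['mask']&(dd>0); Q=world(n,uu[m],vv[m],dd[m]); 
        q=(Q-[.5095,.1555,.115]); c,s=np.cos(np.radians(8.9)),np.sin(np.radians(8.9))
        px=q[:,0]*c+q[:,1]*s; py=-q[:,0]*s+q[:,1]*c; b=py<.014
        r=np.hypot(px,q[:,2]); far=b&(r>.03)
        print(n,m.sum(),np.percentile(px[far],[2,50,98]),np.percentile(q[far,2],[2,50,98]),np.median(py[far]))
cv2.imwrite('pics/w3.png',np.hstack([cv2.resize(im,(400,300)),cv2.resize(im2[220:370,270:470],(400,300))])[...,::-1])
E
```

```text
7.55 [0.4001 0.1114 0.2655] yaw 98.95 F [ 1.1 -0.7  0. ] op 24.5 J [ 1.000e-01  1.120e+01  1.087e+02  0.000e+00  5.950e+01 -9.890e+01]
wrist plug_mid []
wrist plug_bar []
wrist port []
scene plug_mid [([0.5021, 0.204, 0.1141], 0.72)]
scene plug_bar [([0.5168, 0.1458, 0.109], 0.68)]
scene port [([0.5067, 0.2067, 0.1149], 0.86)]
wrist 1171 [-0.02647937 -0.01754659  0.00619646] [-0.07456241  0.05970938  0.06511713] -0.007407630281530613
scene 666 [-0.01924465 -0.00176195  0.02468531] [-0.07061866  0.03449799  0.07222944] -0.0022314475809071823
```

View pics/w3.png

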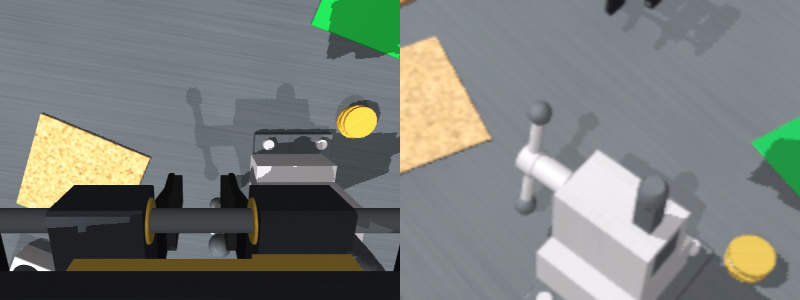

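The right half shows the bar nearly upright: upper ball about (540,112), lower about (524,203). I measure the upper ball exactly.

```bash
python3 - <<'E'
from h import *
from scipy.optimize import least_squares
vv,uu=np.mgrid[:480,:640]; c,s=np.cos(np.radians(8.9)),np.sin(np.radians(8.9))
for n in ['scene','top','wrist']:
    im,dd=cap(n)
    for r in bot.silhouettes(n,'plug_mid')[:1]:
        m=r['mask']&(dd>0); Q=world(n,uu[m],vv[m],dd[m]); q=Q-[.5095,.1555,.115]
        px=q[:,0]*c+q[:,1]*s; py=-q[:,0]*s+q[:,1]*c
        for sg in (1,-1):
            b=(abs(py+.006)<.02)&(q[:,2]*sg>.052)&(abs(px)<.045)
            if b.sum()<15: continue
            A=np.c_[px,py,q[:,2]][b]
            f=least_squares(lambda x:np.hypot(np.hypot(A[:,0]-x[0],A[:,1]-x[1]),A[:,2]-x[2])-.012,[A[:,0].mean(),A[:,1].mean(),.064*sg],loss='soft_l1',f_scale=.001).x
            w=[.5095+f[0]*c-f[1]*s,.1555+f[0]*s+f[1]*c,.115+f[2]]
            print(n,sg,b.sum(),'port-rel ball',f.round(4),'world',np.round(w,4))
st()
E
```

```text
scene 1 107 port-rel ball [-0.0129 -0.0079  0.0609] world [0.498  0.1457 0.1759]
scene -1 85 port-rel ball [ 0.0138 -0.0034 -0.0673] world [0.5237 0.1543 0.0477]
wrist 1 973 port-rel ball [-0.011  -0.0067  0.0601] world [0.4996 0.1472 0.1751]
wrist -1 170 port-rel ball [ 0.0161 -0.0015 -0.069 ] world [0.5256 0.1565 0.046 ]
8.35 [0.3981 0.1113 0.2609] yaw 98.96 F [ 0.1  0.4 -0.1] op 46.1 J [ 1.000e-01  1.170e+01  1.089e+02 -0.000e+00  5.940e+01 -9.890e+01]
```

jog_arm --rows '[[[0.01,0,-0.04,0,0,0],[0.0091,0,-0.04,0,0,0],[0,0,-0.0253,0,0,0],[0,0.03,0,0,0,0],[0,0.03,0,0,0,0],[0,0.0315,0,0,0,0],[0,0,0,0,0,0]]]'

```text
time_s: 9.05
position: [0.4961, 0.1463, 0.166]
tcp_rot: [[-0.155, -0.009, -0.988], [0.988, -0.001, -0.155], [0.001, -1.0, 0.009]]
force: [-0.7, 0.3, 0.0]
opening: 0.527
```

jog_arm --rows '[[[0,0,0,0,0,0],[0,0,0,0,0,0],[0,0,0,0,0,0],[0,0,0,0,0,0]]]' --jaw 0.0

```text
time_s: 9.45
position: [0.5, 0.1465, 0.1709]
tcp_rot: [[-0.156, 0.003, -0.988], [0.988, -0.0, -0.156], [-0.001, -1.0, -0.003]]
force: [0.4, -0.7, 0.1]
opening: 0.258
```

jog_arm --rows '[[[-0.0006,0.0027,0.0093,0,0,0],[-0.0006,0.004,0.0088,0,0,0],[-0.0006,0.0053,0.0081,0,0,0],[0,0,0,0,0,0]]]'

```text
time_s: 9.85
position: [0.4726, 0.141, 0.1578]
tcp_rot: [[-0.155, 0.001, -0.988], [0.988, 0.001, -0.155], [0.001, -1.0, -0.001]]
force: [0.3, 1.6, 0.3]
opening: 0.252
```

jog_arm --rows '[[[0,0,0,0,0,0],[0,0,0,0,0,0]]]' --jaw 0.034

```text
time_s: 10.05
position: [0.4731, 0.1405, 0.1574]
tcp_rot: [[-0.156, -0.001, -0.988], [0.988, -0.001, -0.156], [-0.0, -1.0, 0.001]]
force: [-0.1, 0.1, -0.0]
opening: 0.346
```

jog_arm --rows '[[[0,0,0,0,0,0],[0,0,0,0,0,0],[0,0,0,0,0,0]]]' --jaw 0.0

```text
time_s: 10.35
position: [0.4735, 0.1407, 0.1573]
tcp_rot: [[-0.155, -0.0, -0.988], [0.988, -0.0, -0.155], [0.0, -1.0, 0.0]]
force: [0.5, -0.2, -1.1]
opening: 0.25
```

Still held. I carry on to 180° with retakes.

jog_arm --rows '[[[-0.0006,0.0064,0.0073,0,0,0],[-0.0006,0.0074,0.0062,0,0,0],[-0.0006,0.0088,0.0054,0,0,0],[0,0,0,0,0,0]]]'

```text
time_s: 10.75
position: [0.4545, 0.1362, 0.1341]
tcp_rot: [[-0.155, -0.001, -0.988], [0.988, 0.001, -0.155], [0.001, -1.0, 0.001]]
force: [0.9, 1.8, -0.8]
opening: 0.246
```

jog_arm --rows '[[[0,0,0,0,0,0],[0,0,0,0,0,0]]]' --jaw 0.034

```text
time_s: 10.95
position: [0.4548, 0.1357, 0.1348]
tcp_rot: [[-0.156, -0.001, -0.988], [0.988, -0.001, -0.156], [-0.001, -1.0, 0.001]]
force: [0.5, -0.6, 0.4]
opening: 0.343
```

jog_arm --rows '[[[0,0,0,0,0,0],[0,0,0,0,0,0],[0,0,0,0,0,0]]]' --jaw 0.0

```text
time_s: 11.25
position: [0.4551, 0.1359, 0.1349]
tcp_rot: [[-0.156, -0.0, -0.988], [0.988, -0.0, -0.156], [-0.0, -1.0, 0.0]]
force: [-0.3, 0.3, 0.2]
opening: 0.242
```

jog_arm --rows '[[[-0.0006,0.0096,0.004,0,0,0],[-0.0006,0.0101,0.0024,0,0,0],[-0.0006,0.0103,0.0008,0,0,0],[0,0,0,0,0,0]]]'

```text
time_s: 11.65
position: [0.4482, 0.1331, 0.104]
tcp_rot: [[-0.156, -0.001, -0.988], [0.988, 0.0, -0.156], [0.0, -1.0, 0.001]]
force: [-0.3, 2.0, -0.3]
opening: 0.248
```

jog_arm --rows '[[[0,0,0,0,0,0],[0,0,0,0,0,0],[0,-0.04,0,0,0,0],[0,-0.045,0,0,0,0],[0,-0.04,0,0,0,0],[0,0,0,0,0,0]]]' --jaw 0.05

```text
time_s: 12.25
position: [0.4519, 0.1331, 0.2351]
tcp_rot: [[-0.156, 0.012, -0.988], [0.988, 0.0, -0.156], [-0.002, -1.0, -0.012]]
force: [0.8, -0.8, 0.2]
opening: 0.567
```

```bash
python3 - <<'E'
from h import *
st(); plan([((.506,.178,.229),8.9,11)])
E
```

```text
12.25 [0.4519 0.1331 0.2351] yaw 98.97 F [ 0.8 -0.8  0.2] op 49.3 J [  2.8  18.3 104.1  -0.   56.9 -96.1]
[[0.0033, 0.0006, -0.0055, 0.06, 8.19, 0.04], [0.004, 0.0006, -0.005, 0.06, 8.19, 0.04], [0.0047, 0.0006, -0.0043, 0.06, 8.19, 0.04], [0.0052, 0.0006, -0.0036, 0.06, 8.19, 0.04], [0.0057, 0.0006, -0.0029, 0.06, 8.19, 0.04], [0.0061, 0.0006, -0.002, 0.06, 8.19, 0.04], [0.0063, 0.0006, -0.0011, 0.06, 8.19, 0.04], [0.0064, 0.0006, -0.0002, 0.06, 8.19, 0.04]]
[[0.0064, 0.0006, 0.0007, 0.06, 8.19, 0.04], [0.0062, 0.0006, 0.0016, 0.06, 8.19, 0.04], [0.0059, 0.0006, 0.0025, 0.06, 8.19, 0.04]]
```

jog_arm --rows '[[[0.0033,0,-0.0055,0,8.19,0],[0.004,0,-0.005,0,8.19,0],[0.0047,0,-0.0043,0,8.19,0],[0.0052,0,-0.0036,0,8.19,0],[0.0057,0,-0.0029,0,8.19,0],[0.0061,0,-0.002,0,8.19,0],[0.0063,0,-0.0011,0,8.19,0],[0.0064,0,-0.0002,0,8.19,0]]]'

```text
time_s: 13.05
position: [0.4872, 0.1656, 0.2291]
tcp_rot: [[0.838, -0.002, -0.546], [0.546, -0.001, 0.838], [-0.002, -1.0, 0.0]]
force: [0.4, 0.3, -0.5]
opening: 0.577
```

jog_arm --rows '[[[0.0064,0,0.0007,0,8.19,0],[0.0062,0,0.0016,0,8.19,0],[0.0059,0,0.0025,0,8.19,0],[0,0,0,0,0,0],[0,0,0,0,0,0]]]'

```text
time_s: 13.55
position: [0.5018, 0.1778, 0.2293]
tcp_rot: [[0.988, -0.002, -0.157], [0.157, -0.001, 0.988], [-0.002, -1.0, -0.0]]
force: [0.5, -0.2, -0.8]
opening: 0.578
```

```bash
python3 - <<'E'
from h import *
st(); im,d=cap('wrist','w4.png')
for t in ['plug_mid','plug_bar','port']: print(t,[(np.round(x['xyz'],4).tolist(),round(x['conf'],2)) for x in bot.landmark_of('wrist',t)])
s=bot.read_state(); P=s['position']; R=s['tcp_rot']; print('tool line at z=.115',proj('wrist',P+R[:,1]*(P[2]-.115)))
vv,uu=np.mgrid[:480,:640]; c,sn=np.cos(np.radians(8.9)),np.sin(np.radians(8.9))
r=bot.silhouettes('wrist','plug_mid')
if r:
    m=r[0]['mask']&(d>0); Q=world('wrist',uu[m],vv[m],d[m]); q=Q-[.5095,.1555,.115]
    px=q[:,0]*c+q[:,1]*sn; py=-q[:,0]*sn+q[:,1]*c
    b=(py>.005)&(py<.035)&(abs(px)<.03); print('neck',b.sum(),np.percentile(px[b],[1,50,99]),np.percentile(q[b,2],[50,99]),'py',np.percentile(py,[1,99]))
    for g in (1,-1):
        k=px*g>.054; print('ball',g,k.sum(),px[k].mean(),np.percentile(py[k],[2,98]).mean(),np.percentile(q[k,2],99))
E
```

```text
13.55 [0.5018 0.1778 0.2293] yaw 9.04 F [ 0.5 -0.2 -0.8] op 50.3 J [ 7.5 23.7 95.8 -0.  60.6 -1.5]
plug_mid [([0.5041, 0.1942, 0.113], 0.71)]
plug_bar [([0.5079, 0.1433, 0.1121], 0.91)]
port [([0.5021, 0.2069, 0.1159], 0.89)]
tool line at z=.115 (np.float64(320.4525916925599), np.float64(232.75507834468436))
neck 1933 [-0.01049557  0.00267446  0.01634248] [0.0086944  0.01182679] py [-0.01990389  0.04294944]
ball 1 966 0.06621452861444886 -0.008998010407670688 0.005131986507975309
ball -1 672 -0.06369710326271553 -0.008848665960915754 0.009819837246926685
```

View pics/w4.png

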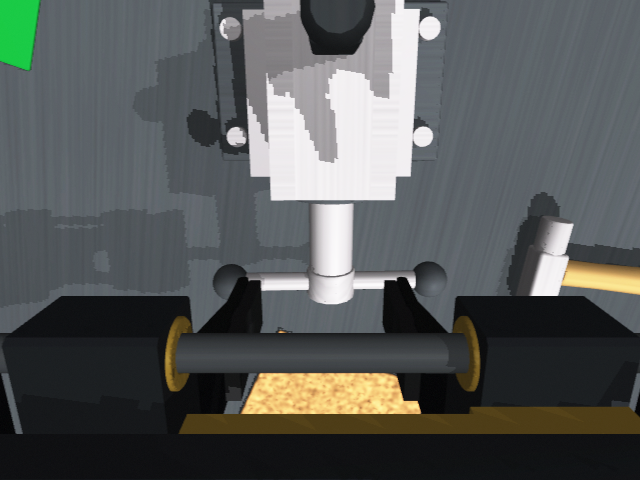

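```bash
python3 -c "
from h import *
st()"
```

```text
13.8 [0.5021 0.1779 0.2298] yaw 8.91 F [ 1.  -0.5  0. ] op 49.9 J [ 7.5 23.6 95.7 -0.  60.6 -1.4]
```

The neck runs at column 331 between ring (row 205) and hub (row 270). The tool line projects to (320,233), so I shift +7 mm along tool x and -2 mm along tool z, descend and grip.

jog_arm --rows '[[[0.0072,0.02,-0.002,0,0,0],[0,0.035,0,0,0,0],[0,0.035,0,0,0,0],[0,0.032,0,0,0,0],[0,0,0,0,0,0]]]'

```text
time_s: 14.3
position: [0.5066, 0.1766, 0.1043]
tcp_rot: [[0.988, -0.009, -0.154], [0.154, -0.001, 0.988], [-0.009, -1.0, 0.0]]
force: [-0.4, 0.4, 0.8]
opening: 0.575
```

jog_arm --rows '[[[0,0,0,0,0,0],[0,0,0,0,0,0],[0,0,0,0,0,0],[0,0,0,0,0,0]]]' --jaw 0.0

```text
time_s: 14.7
position: [0.5087, 0.1771, 0.1091]
tcp_rot: [[0.988, -0.001, -0.155], [0.155, -0.001, 0.988], [-0.002, -1.0, -0.0]]
force: [-1.9, -1.0, 2.7]
opening: 0.314
```

```bash
python3 -c "
from h import *
st()"
```

```text
14.7 [0.5087 0.1771 0.1091] yaw 8.9 F [-1.9 -1.   2.7] op 27.3 J [  7.3  34.5 100.8  -0.   44.9  -1.6]
```

Gripped at 27.3 mm. I draw out slowly along -y (tool -z), starting with a short pull to check the force.

jog_arm --rows '[[[0,0,-0.006,0,0,0],[0,0,-0.006,0,0,0],[0,0,-0.006,0,0,0],[0,0,-0.004,0,0,0],[0,0,0,0,0,0],[0,0,0,0,0,0]]]'

```text
time_s: 15.3
position: [0.513, 0.155, 0.1077]
tcp_rot: [[0.988, -0.001, -0.154], [0.154, -0.0, 0.988], [-0.001, -1.0, -0.0]]
force: [-0.9, -0.8, -2.0]
opening: 0.319
```

```bash
python3 - <<'E'
from h import *
st(); cap('scene')
for t in ['plug_mid','plug_bar','port']: print(t,[(np.round(x['xyz'],4).tolist(),round(x['conf'],2)) for x in bot.landmark_of('scene',t)])
st()
E
```

```text
15.3 [0.513  0.155  0.1077] yaw 8.84 F [-0.9 -0.8 -2. ] op 27.7 J [  4.9  34.4 101.2  -0.   44.4  -4. ]
plug_mid [([0.5091, 0.172, 0.1149], 0.75)]
plug_bar []
port [([0.502, 0.2078, 0.1156], 0.59)]
15.5 [0.513  0.1555 0.1078] yaw 8.88 F [-1.8 -1.1 -2.7] op 27.5 J [  4.9  34.4 101.2  -0.   44.4  -4. ]
```

```bash
python3 - <<'E'
from h import *
plan([((.524,.084,.108),8.9,6),((.536,-.087,.108),-8,8),((.536,-.087,.035),-8,5)])
E
```

```text
[[-0.0, -0.0, -0.0121, 0.0, -0.0, -0.01], [-0.0, -0.0, -0.0121, 0.0, -0.0, -0.01], [-0.0, -0.0, -0.0121, 0.0, -0.0, -0.01], [-0.0, -0.0, -0.0121, 0.0, -0.0, -0.01], [-0.0, -0.0, -0.0121, 0.0, -0.0, -0.01], [-0.0, -0.0, -0.0121, 0.0, -0.0, -0.01], [-0.0018, 0.0, -0.0213, 0.0, 2.11, 0.0], [-0.001, 0.0, -0.0214, 0.0, 2.11, 0.0]]
[[-0.0002, 0.0, -0.0214, 0.0, 2.11, 0.0], [0.0005, 0.0, -0.0214, 0.0, 2.11, 0.0], [0.0013, 0.0, -0.0214, 0.0, 2.11, 0.0], [0.0021, 0.0, -0.0213, 0.0, 2.11, 0.0], [0.0029, 0.0, -0.0212, 0.0, 2.11, 0.0], [0.0037, 0.0, -0.0211, 0.0, 2.11, 0.0], [0.0, 0.0146, 0.0, 0.0, 0.0, 0.0], [0.0, 0.0146, 0.0, 0.0, 0.0, 0.0]]
[[0.0, 0.0146, 0.0, 0.0, 0.0, 0.0], [0.0, 0.0146, 0.0, 0.0, 0.0, 0.0], [0.0, 0.0146, 0.0, 0.0, 0.0, 0.0]]
```

jog_arm --rows '[[[0,0,-0.01,0,0,0],[0,0,-0.012,0,0,0],[0,0,-0.012,0,0,0],[0,0,-0.012,0,0,0],[0,0,-0.014,0,0,0],[0,0,-0.012,0,0,0],[0,0,0,0,0,0]]]'

```text
time_s: 16.2
position: [0.5251, 0.0824, 0.1079]
tcp_rot: [[0.988, 0.001, -0.151], [0.151, -0.0, 0.988], [0.001, -1.0, -0.0]]
force: [-0.8, 0.3, -3.1]
opening: 0.311
```

jog_arm --rows '[[[-0.0018,0,-0.0213,0,2.11,0],[-0.001,0,-0.0214,0,2.11,0],[-0.0002,0,-0.0214,0,2.11,0],[0.0005,0,-0.0214,0,2.11,0],[0.0013,0,-0.0214,0,2.11,0],[0.0021,0,-0.0213,0,2.11,0],[0.0029,0,-0.0212,0,2.11,0],[0.0037,0,-0.0211,0,2.11,0]]]'

```text
time_s: 17.0
position: [0.5362, -0.087, 0.1079]
tcp_rot: [[0.99, -0.0, 0.141], [-0.141, 0.0, 0.99], [-0.0, -1.0, 0.0]]
force: [0.4, -0.6, -3.8]
opening: 0.315
```

jog_arm --rows '[[[0,0.015,0,0,0,0],[0,0.015,0,0,0,0],[0,0.015,0,0,0,0],[0,0,0,0,0,0],[0,0,0,0,0,0]]]'

```text
time_s: 17.5
position: [0.5362, -0.0863, 0.0628]
tcp_rot: [[0.99, -0.001, 0.139], [-0.139, 0.0, 0.99], [-0.001, -1.0, 0.0]]
force: [0.4, 0.4, -3.9]
opening: 0.315
```

```bash
python3 - <<'E'
from h import *
st(); a,_=cap('scene'); 
for t in ['plug_mid','plug_bar']: print(t,[(np.round(x['xyz'],4).tolist(),round(x['conf'],2)) for x in bot.landmark_of('scene',t)])
b,_=cap('top')
for t in ['plug_mid','plug_bar']: print(t,[(np.round(x['xyz'],4).tolist(),round(x['conf'],2)) for x in bot.landmark_of('top',t)])
cv2.imwrite('pics/m1.png',np.hstack([cv2.resize(a[150:350,200:400],(400,400)),cv2.resize(b[90:290,230:430],(400,400))])[...,::-1])
E
```

```text
17.5 [ 0.5362 -0.0863  0.0628] yaw -8.02 F [ 0.4  0.4 -3.9] op 27.4 J [-20.9  39.2 101.5   0.   39.3 -12.9]
plug_mid [([0.5387, -0.067, 0.0657], 0.82), ([0.5378, -0.072, 0.0024], 0.65)]
plug_bar [([0.5354, -0.1241, 0.0636], 0.62)]
plug_mid []
plug_bar [([0.541, -0.0698, 0.0054], 0.51)]
```

View pics/m1.png

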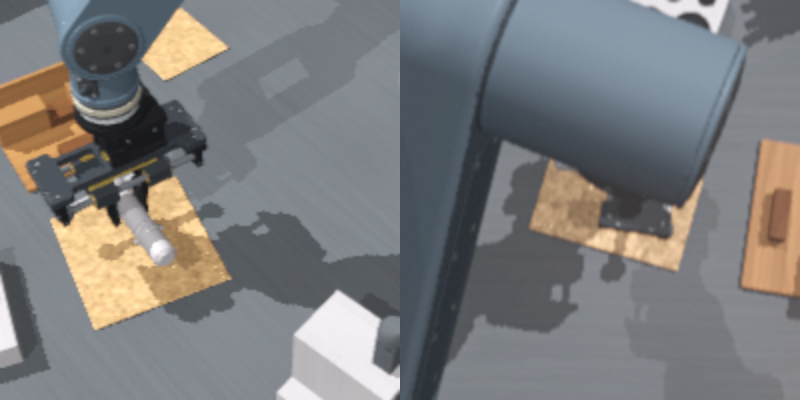

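The plug is level in the hand over the large mat, nose at about (163,252) in the left half. I lower it and let go.

jog_arm --rows '[[[0,0.012,0,0,0,0],[0,0.012,0,0,0,0],[0,0.01,0,0,0,0],[0,0.006,0,0,0,0],[0,0,0,0,0,0],[0,0,0,0,0,0]]]'

```text
time_s: 18.4
position: [0.5362, -0.0865, 0.0225]
tcp_rot: [[0.99, -0.001, 0.14], [-0.14, 0.0, 0.99], [-0.001, -1.0, 0.0]]
force: [0.1, -0.1, -3.3]
opening: 0.315
```

jog_arm --rows '[[[0,0,0,0,0,0],[0,0,0,0,0,0],[0,0,0,0,0,0],[0,0,0,0,0,0],[0,0,0,0,0,0]]]' --jaw 0.045

```text
time_s: 18.9
position: [0.5365, -0.0866, 0.0233]
tcp_rot: [[0.99, 0.001, 0.139], [-0.139, -0.0, 0.99], [0.001, -1.0, -0.0]]
force: [-0.4, -0.0, -0.7]
opening: 0.514
```

jog_arm --rows '[[[0,-0.03,0,0,0,0],[0,-0.04,-0.02,0,0,0],[0,-0.04,-0.03,0,0,0],[0,0,0,0,0,0],[0,0,0,0,0,0],[0,0,0,0,0,0]]]'

```text
time_s: 19.5
position: [0.5282, -0.1351, 0.132]
tcp_rot: [[0.99, -0.002, 0.139], [-0.139, 0.001, 0.99], [-0.002, -1.0, 0.001]]
force: [-0.0, 0.4, -0.0]
opening: 0.517
```

```bash
python3 - <<'E'
from h import *
st(); im,d=cap('wrist','w5.png')
for t in ['plug_mid','plug_bar']: print(t,[(np.round(x['xyz'],4).tolist(),round(x['conf'],2)) for x in bot.landmark_of('wrist',t)])
vv,uu=np.mgrid[:480,:640]
r=bot.silhouettes('wrist','plug_mid')
if r:
    m=r[0]['mask']&(d>0); Q=world('wrist',uu[m],vv[m],d[m]); Q=Q[Q[:,2]>.01]
    (c,s,a)=cv2.minAreaRect((Q[:,:2]*1000).astype(np.float32)); print(c,s,a,np.percentile(Q[:,2],[5,50,99]))
    # shank axis fit: points in front of the bar
    ay=np.array([.139,.990]); y=Q[:,:2]@ay; k=(y>y.min()+.045); 
    A=Q[k]; t=A[:,:2]@ay; cut=[]
    for lo in np.arange(t.min(),t.max()-.01,.01):
        B=A[(t>=lo)&(t<lo+.01)]
        if len(B)>30: cut.append(np.r_[(B.min(0)+B.max(0))[:2]/2,B[:,0].max()-B[:,0].min(),np.percentile(B[:,2],99)])
    print(np.round(cut,4))
st()
E
```

```text
19.5 [ 0.5282 -0.1351  0.132 ] yaw -8.02 F [-0.   0.4 -0. ] op 45.0 J [-26.1  32.7  99.    0.   48.5 -18.1]
plug_mid [([0.5373, -0.0684, 0.0178], 0.56)]
plug_bar [([0.5266, -0.117, 0.0198], 0.79)]
(538.486083984375, -66.37255096435547) (126.68924713134766, 153.4807586669922) 82.33440399169922 [0.02074938 0.02913447 0.03501364]
[[ 0.5369 -0.0799  0.0287  0.0335]
 [ 0.5382 -0.0702  0.0285  0.0332]
 [ 0.5396 -0.0602  0.0281  0.0332]
 [ 0.541  -0.0502  0.0276  0.0331]
 [ 0.5424 -0.0404  0.0288  0.0345]
 [ 0.5439 -0.0305  0.038   0.034 ]
 [ 0.5452 -0.0204  0.0279  0.0343]
 [ 0.5465 -0.0105  0.0277  0.0323]]
19.7 [ 0.5285 -0.135   0.1316] yaw -7.97 F [ 0.1  0.5 -0.2] op 45.0 J [-26.1  32.8  98.9   0.   48.5 -18.1]
```

View pics/w5.png

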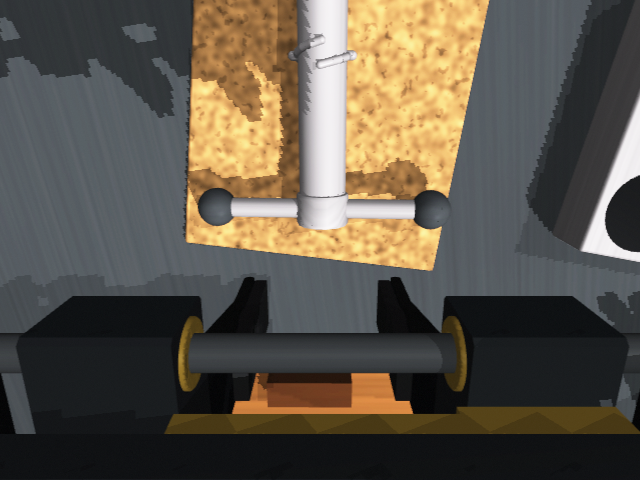

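Plug lies flat on the mat: hub (322,210), shank column about 322, lugs about row 50. Its axis yaw is -7.9°, already matching the rack, and plug_mid is about (0.5386,-0.069). I take it at y=+18.

jog_arm --rows '[[[0.0008,0,0.03,0,0,0],[0,0,0.03,0,0,0],[0,0.01,0.0247,0,0,0],[0,0.03,0,0,0,0],[0,0.03,0,0,0,0],[0,0.025,0,0,0,0],[0,0.0156,0,0,0,0],[0,0,0,0,0,0]]]'

```text
time_s: 20.5
position: [0.5406, -0.0514, 0.0199]
tcp_rot: [[0.99, -0.004, 0.139], [-0.139, 0.001, 0.99], [-0.004, -1.0, 0.001]]
force: [0.8, -0.6, -0.1]
opening: 0.518
```

jog_arm --rows '[[[0,0,0,0,0,0],[0,0,0,0,0,0],[0,0,0,0,0,0],[0,0,0,0,0,0],[0,0,0,0,0,0]]]' --jaw 0.0

```text
time_s: 21.0
position: [0.5417, -0.0521, 0.0226]
tcp_rot: [[0.99, -0.0, 0.139], [-0.139, 0.0, 0.99], [-0.0, -1.0, 0.0]]
force: [-1.4, 1.4, 0.3]
opening: 0.309
```

jog_arm --rows '[[[0,-0.01,0,0,0,0],[0,-0.02,0,0,0,0],[0,-0.03,0,0,0,0],[0,-0.03,0,0,0,0],[0,0,0,0,0,0],[0,0,0,0,0,0]]]'

```text
time_s: 21.6
position: [0.5419, -0.0523, 0.1128]
tcp_rot: [[0.99, 0.001, 0.14], [-0.14, -0.0, 0.99], [0.001, -1.0, -0.0]]
force: [-0.2, 0.2, -4.0]
opening: 0.313
```

```bash
python3 - <<'E'
from h import *
st(); im,d=cap('scene')
for t in ['plug_mid','plug_bar']: print(t,[(np.round(x['xyz'],4).tolist(),round(x['conf'],2)) for x in bot.landmark_of('scene',t)])
im,d=cap('wrist')
for t in ['plug_mid','plug_bar','rack_rest','rack_slot']: print(t,[(np.round(x['xyz'],4).tolist(),round(x['conf'],2)) for x in bot.landmark_of('wrist',t)])
vv,uu=np.mgrid[:480,:640]
for r in bot.silhouettes('wrist','plug_mid')[:1]:
    m=r['mask']&(d>0); Q=world('wrist',uu[m],vv[m],d[m]); t=Q[:,:2]@[.139,.99]
    for lo in np.arange(t.min(),t.max(),.01):
        B=Q[(t>=lo)&(t<lo+.01)]
        if len(B)>30: print(np.r_[(B.min(0)+B.max(0))[:2]/2,B[:,0].max()-B[:,0].min(),np.percentile(B[:,2],[90,99])].round(4))
cv2.imwrite('pics/w6.png',im[...,::-1])
E
```

```text
21.6 [ 0.5419 -0.0523  0.1128] yaw -8.03 F [-0.2  0.2 -4. ] op 27.2 J [-17.3  34.4  99.9   0.   45.6  -9.3]
plug_mid [([0.5395, -0.0647, 0.1099], 0.57), ([0.5383, -0.122, 0.106], 0.54), ([0.4933, -0.31, 0.0327], 0.18)]
plug_bar [([0.5348, -0.1232, 0.1037], 0.81)]
plug_mid []
plug_bar []
rack_rest []
rack_slot []
[ 0.5371 -0.089   0.0278  0.1208  0.1215]
[ 0.5391 -0.0779  0.0628  0.1212  0.1219]
[ 0.5392 -0.0693  0.0638  0.1213  0.1223]
[ 0.5418 -0.0591  0.0479  0.1155  0.1163]
[ 0.5483 -0.0501  0.0388  0.1213  0.1221]
[ 0.5495 -0.0398  0.0384  0.1227  0.1242]
[ 0.5461 -0.0299  0.0487  0.1227  0.1842]
[ 0.5472 -0.0204  0.0485  0.1218  0.1233]
[ 0.5485 -0.0098  0.0472  0.1216  0.1225]
[ 5.496e-01 -4.000e-04  4.400e-02  1.217e-01  1.226e-01]
[0.5512 0.0084 0.0272 0.121  0.1223]
```

The plug is level in the grip (shank top 0.1215 to 0.122 along its length). I move to hover over the rack.

jog_arm --rows '[[[-0.0015,0,-0.025,0,0,0],[-0.0015,0,-0.032,0,0,0],[-0.0015,0,-0.032,0,0,0],[-0.0015,0,-0.032,0,0,0],[-0.0015,0,-0.032,0,0,0],[-0.0015,0,-0.032,0,0,0],[-0.0015,0,-0.03,0,0,0],[-0.0017,0,-0.0254,0,0,0]]]'

```text
time_s: 22.85
position: [0.4959, -0.2903, 0.112]
tcp_rot: [[0.99, 0.0, 0.14], [-0.14, -0.0, 0.99], [0.0, -1.0, -0.0]]
force: [0.0, -0.1, -4.3]
opening: 0.312
```

jog_arm --rows '[[[0,0,0,0,0,0],[0,0,0,0,0,0],[0,0,0,0,0,0]]]'

```text
time_s: 23.15
position: [0.4958, -0.2874, 0.1119]
tcp_rot: [[0.99, -0.001, 0.139], [-0.139, 0.001, 0.99], [-0.001, -1.0, 0.001]]
force: [-0.7, 0.3, -4.0]
opening: 0.313
```

```bash
python3 - <<'E'
from h import *
st(); im,d=cap('wrist','w7.png'); 
vv,uu=np.mgrid[:480,:640]; W=world('wrist',uu,vv,d)
Y=np.array([.139,.990]); X=np.array([.990,-.139]); q=W[...,:2]-[.494,-.3055]; rx=q@X; ry=q@Y; z=W[...,2]
ok=d>0
# nose support: top at .020
m=ok&(abs(z-.020)<.004)&(ry>.035)&(ry<.08)&(abs(rx)<.06)
if m.sum()>30: print('support n',m.sum(),'rx',np.percentile(rx[m],[1,50,99]),'ry',np.percentile(ry[m],[1,99]))
m=ok&(abs(z-.006)<.004)&(ry>.0)&(ry<.14)&(abs(rx)<.12)
if m.sum()>30: print('floor n',m.sum(),'rx',np.percentile(rx[m],[1,99]),'ry',np.percentile(ry[m],[1,99]))
m=ok&(abs(z-.108)<.03)&(ry>.03)&(ry<.09)&(abs(rx)<.03); print('shank',m.sum(),np.percentile(rx[m],[1,99]),ry[m].max(),np.percentile(z[m],99))
for n in ['scene','top','wrist']:
    i2,_=(cap(n) if n!='wrist' else (0,0))
    for t in ['plug_mid','plug_bar','rack_rest','rack_slot']: print(n,t,[(np.round(x['xyz'],4).tolist(),round(x['conf'],2)) for x in bot.landmark_of(n,t)][:2])
E
```

```text
23.15 [ 0.4958 -0.2874  0.1119] yaw -8.0 F [-0.7  0.3 -4. ] op 27.2 J [-41.3  36.1  95.6   0.   48.4 -33.3]
support n 1012 rx [-0.02807554  0.02400625  0.03157403] ry [0.04492907 0.06488355]
floor n 32288 rx [-0.08681873  0.09043291] ry [0.00125282 0.08652823]
shank 13492 [-0.02181605  0.02285388] 0.08361458861506131 0.13558421101923437
scene plug_mid [([0.4943, -0.3038, 0.1086], 0.67)]
scene plug_bar [([0.4911, -0.36, 0.1019], 0.74)]
scene rack_rest [([0.4938, -0.3079, 0.0328], 0.9), ([0.4954, 0.2549, -0.0002], 0.39)]
scene rack_slot [([0.4878, -0.3581, 0.0346], 0.84), ([0.4944, 0.2517, 0.0002], 0.69)]
top plug_mid []
top plug_bar []
top rack_rest []
top rack_slot []
wrist plug_mid []
wrist plug_bar []
wrist rack_rest []
wrist rack_slot []
```

View pics/w7.png

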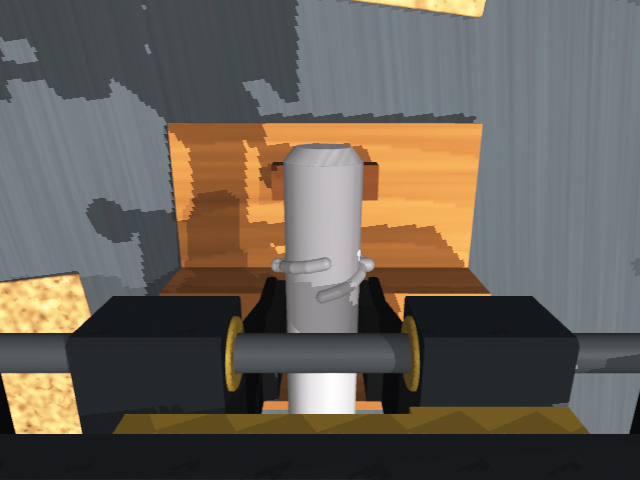

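The support spans columns 271-379 (centre 325) and the nose centre is at about column 324, so after perspective the plug sits about 2 mm to -x of the rack's middle and about 2.5 mm too far to +y. I correct and lower.

jog_arm --rows '[[[0.002,0,-0.0025,0,0,0],[0,0.015,0,0,0,0],[0,0.015,0,0,0,0],[0,0.012,0,0,0,0],[0,0.01,0,0,0,0],[0,0.006,0,0,0,0],[0,0,0,0,0,0]]]'

```text
time_s: 24.6
position: [0.4975, -0.2911, 0.0534]
tcp_rot: [[0.99, -0.001, 0.14], [-0.14, 0.001, 0.99], [-0.001, -1.0, 0.001]]
force: [0.5, 0.1, -3.6]
opening: 0.312
```

jog_arm --rows '[[[0,0.005,0,0,0,0],[0,0.005,0,0,0,0],[0,0.003,0,0,0,0],[0,0,0,0,0,0],[0,0,0,0,0,0]]]'

```text
time_s: 25.1
position: [0.4979, -0.2914, 0.0413]
tcp_rot: [[0.99, 0.0, 0.139], [-0.139, -0.0, 0.99], [0.0, -1.0, -0.0]]
force: [0.1, -0.2, -4.1]
opening: 0.313
```

```bash
python3 - <<'E'
from h import *
st(); im,d=cap('scene')
for t in ['plug_mid','plug_bar','rack_rest','rack_slot']: print(t,[(np.round(x['xyz'],4).tolist(),round(x['conf'],2)) for x in bot.landmark_of('scene',t)][:2])
E
```

```text
25.1 [ 0.4979 -0.2914  0.0413] yaw -8.02 F [ 0.1 -0.2 -4.1] op 27.2 J [-41.4  42.8  96.9   0.   40.3 -33.4]
plug_mid [([0.4936, -0.3063, 0.0379], 0.67)]
plug_bar [([0.494, -0.362, 0.0335], 0.59)]
rack_rest [([0.4915, -0.3061, 0.0324], 0.71)]
rack_slot [([0.4887, -0.3571, 0.0346], 0.75), ([0.4958, 0.2571, -0.001], 0.18)]
```

No contact forces and the bar is below the wall tops. I lower the last 2-3 mm, release and retreat.

jog_arm --rows '[[[0,0.0015,0,0,0,0],[0,0.001,0,0,0,0],[0,0,0,0,0,0],[0,0,0,0,0,0]]]'

```text
time_s: 25.75
position: [0.4979, -0.2913, 0.0387]
tcp_rot: [[0.99, -0.0, 0.14], [-0.14, 0.0, 0.99], [-0.0, -1.0, 0.0]]
force: [0.6, -0.2, -3.5]
opening: 0.314
```

jog_arm --rows '[[[0,0,0,0,0,0],[0,0,0,0,0,0],[0,0,0,0,0,0],[0,0,0,0,0,0]]]' --jaw 0.045

```text
time_s: 26.15
position: [0.4982, -0.2916, 0.0392]
tcp_rot: [[0.99, 0.001, 0.139], [-0.139, -0.001, 0.99], [0.001, -1.0, -0.001]]
force: [0.5, 0.4, -1.0]
opening: 0.504
```

jog_arm --rows '[[[0,-0.02,0,0,0,0],[0,-0.04,0,0,0,0],[0,-0.045,0,0,0,0],[0,-0.04,-0.03,0,0,0],[0,-0.02,-0.04,0,0,0],[0,0,-0.04,0,0,0],[0,0,0,0,0,0],[0,0,0,0,0,0]]]'

```text
time_s: 26.95
position: [0.4819, -0.4007, 0.2037]
tcp_rot: [[0.99, -0.0, 0.141], [-0.141, 0.001, 0.99], [-0.0, -1.0, 0.001]]
force: [-0.3, 1.1, -1.0]
opening: 0.52
```

```bash
python3 - <<'E'
from h import *
st(); vv,uu=np.mgrid[:480,:640]; Y=np.array([.139,.990]); X=np.array([.990,-.139])
for n in ['wrist','scene']:
    im,d=cap(n,'f_'+n+'.png')
    for t in ['plug_mid','plug_bar','rack_rest','rack_slot']: print(n,t,[(np.round(x['xyz'],4).tolist(),round(x['conf'],2)) for x in bot.landmark_of(n,t)][:2])
    for r in bot.silhouettes(n,'plug_mid')[:1]:
        m=r['mask']&(d>0); Q=world(n,uu[m],vv[m],d[m]); q=Q[:,:2]-[.4957,-.3067]; rx=q@X; ry=q@Y
        print('ry',np.percentile(ry,[1,99]))
        for lo in (-.058,-.03,0.,.02,.05,.07):
            k=(ry>lo)&(ry<lo+.01)
            if k.sum()>10: print(n,lo,k.sum(),np.percentile(rx[k],[2,98]).round(4),np.percentile(Q[k,2],[50,97]).round(4))
E
```

```text
26.95 [ 0.4819 -0.4007  0.2037] yaw -8.13 F [-0.3  1.1 -1. ] op 45.2 J [-50.   32.5  83.7   0.   63.9 -41.8]
wrist plug_mid [([0.4956, -0.3065, 0.0357], 0.68)]
wrist plug_bar [([0.4852, -0.3589, 0.0324], 0.55)]
wrist rack_rest []
wrist rack_slot []
ry [-0.05888811  0.04809609]
wrist -0.058 2394 [-0.0716  0.0736] [0.0406 0.0489]
wrist -0.03 584 [-0.0121  0.0146] [0.0453 0.0479]
wrist 0.0 650 [-0.0119  0.0148] [0.0453 0.0478]
wrist 0.02 689 [-0.0122  0.0146] [0.0453 0.048 ]
wrist 0.05 14 [-0.0142  0.0149] [0.0341 0.0396]
scene plug_mid [([0.4941, -0.3051, 0.0364], 0.95)]
scene plug_bar [([0.4896, -0.3628, 0.0312], 0.98)]
scene rack_rest [([0.4897, -0.3055, 0.0335], 0.8)]
scene rack_slot [([0.4859, -0.3538, 0.037], 0.89)]
ry [-0.05937029  0.08096135]
scene -0.058 110 [-0.071   0.0732] [0.0412 0.0509]
scene -0.03 20 [-0.0088  0.0127] [0.0467 0.0501]
scene 0.0 27 [-0.0108  0.0123] [0.0449 0.0488]
scene 0.02 26 [-0.0128  0.0138] [0.0461 0.0483]
scene 0.05 28 [-0.012   0.0128] [0.0453 0.0481]
scene 0.07 58 [-0.0126  0.0134] [0.0422 0.049 ]
```

View pics/f_wrist.png

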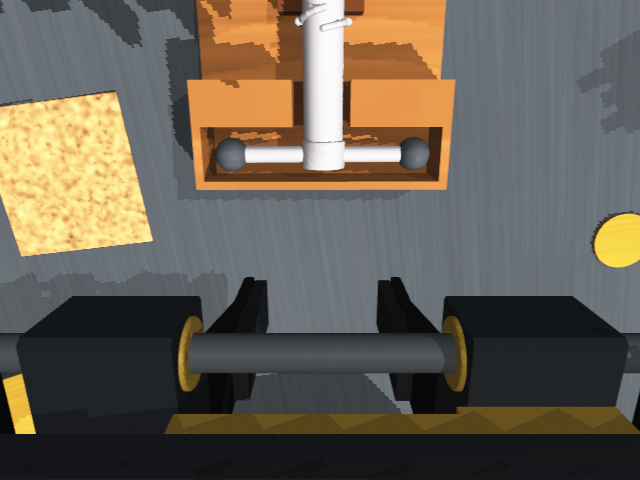

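The bar lies in the slot (row 154, balls at columns 232 and 414, centred) and the shank runs through the channel. Shank top is 0.048 all along, so the axis is 0.034 and level. The hand is clear, so I hand in.

```bash
python3 -c "
from h import *
print(bot.hand_in()); st()"
```

```text
the job is handed in; nothing more can be done
None
the job is handed in; nothing more can be done
```

The plug is unscrewed, was laid on the large cork mat and released, and now lies in the wooden rack. I handed the job in at about 27 s.

**What I did**
- I turned the plug about 180° by one ball in steps. The ball slipped out once at about 102°, so I measured it again and retook it.
- I drew the plug straight out by its neck, laid it on the mat at plug_mid about (0.539, -0.069), and let go.
- I took it again by the shank at y about +17 mm and lowered it into the rack.

**Last checks**
- **Height:** shank top is about 48 mm all along, so the axis is about 34 mm up and level.
- **Position:** the shank is 1–2 mm off the rack's middle line, and plug_mid is within about 2 mm of rack_rest as I measured it. The bar is in the slot, roughly -50 mm from rack_rest.
- **Robot:** the gripper was open at z = 0.20 m, clear of everything.

**Disagreements**
- The scene network put rack_rest at x = 0.490, where my wrist measurement gave 0.496. It also put plug_bar 57–59 mm behind plug_mid where 50 is right. I relied on the depth data, which agreed with the wrist picture.
- I did not measure the doming block, punch box, discs or hammer again at the end. I saw no sign of touching them.

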